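Slide the collar onto the canister neck

TASK

Push the loose metal collar across the wooden stand, off its edge and over the slightly off-centre neck of the steel canister (feel for it), without ever lifting it off the stand. Then press it down against the stiff rubber seal until it is fully home, level, with its top flush with the top of the neck, and let go. Leave the tray of cups, the jar and the ladle where they are.

Things in the scene. Friction and masses are not known exactly. Their poses are not given: they have to be found in the camera images.
- collar: Loose plain metal collar, a thick ring: outer diameter 100 mm, bore 68 mm (wall 16 mm), height 44 mm, about 0.25 kg. Origin at the centre of its underside, z along its axis. It starts lying flat on the stand's deck.
- canister: Fixed round steel canister: body 110 mm across and 80 mm tall, ending in a flat shoulder; from the shoulder rises a closed neck 64 mm across and 50 mm tall with a slightly rounded rim. The canister is old and bent: the neck stands up to 10 mm off the middle of the body, differently each time and not measured, so feel for it. Origin at the centre of the body's underside.
- seal_home (a point): Point on the body's (not the neck's) axis, 86 mm above the counter: the height of the top of the black rubber seal ring (84 mm across, 6 mm thick) once it is pushed right down on the shoulder, where the collar underside must end. The seal grips the neck; its underside starts 12 to 18 mm up the neck. It slides down under about 7 N and stays where it is left.
- stand: Fixed wooden stand with a flat deck 210 mm long (its x), 180 mm wide (its y), top 130 mm above the counter. Origin on the counter under the middle of the straight deck edge next to the canister; x points across that edge to the canister, the deck lies on the -x side. The canister body axis is 53 mm beyond the edge; a gap of 21 to 25 mm parts edge and neck top, which are level.
- tray: Pink plastic tray, 300 x 140 x 25 mm, bystander. Origin at the centre of its underside.
- cup0: Ceramic cup in the tray, 72 mm across, 75 mm tall, bystander; origin at the centre of its underside.
- cup1: Second ceramic cup, same size.
- cup2: Third ceramic cup, same size.
- jar: Glass jar with a hard stopper, 84 mm across, 152 mm tall, bystander; origin at the centre of its underside.
- ladle: Aluminium ladle lying flat, 290 mm long, 22 mm tall, bystander; origin under the centre of its bowl, the handle runs along its -y.
There are look-alikes about, which are no part of the job. What is shaped like the collar but yellow is not meant. Leave any purple look-alike of the canister alone.

How it is judged:
By the outcome, as a careful person would: the job done as asked, in the order asked, and still so for the second after the job is handed in, with the robot touching nothing.
It also fails if it takes over 72 s, if anything falls off the work surface, if the arm or the gripper's body presses on something with over 40 N, if the wrist force passes 120 N, or if a joint passes its speed limit or range.

ROBOT

A 7-joint arm with a two-finger parallel gripper is mounted at the origin on the work surface. World frame = base frame: x ahead of the robot, y to its left, z up, the work surface at z = 0. Lengths are in mm, angles in rad, forces in N, time in s.
With the tool pointing down it reaches from about 400 to 875 mm from the base axis. Payload 4.4 kg.
Tool frame: the origin (TCP) lies midway between the tips of the shut fingers; the grasp point (between the pads) lies 19 mm behind it; z points along the fingers, y is the line along which they close (so a half turn about z gives the same grasp; the last joint's range is limited). The gripper opens to 85 mm and grips with 20 to 120 N. Pads are 22 mm wide; open, the fingers measure 114 mm over their backs; the gripper's body (76 mm by 85 mm) begins 54 mm behind the grasp point. The pads swing forward as they close: fully open they stand 13 mm farther back than shut.
Start: joints at [-1.338, 0.628, 0.038, 1.517, -0.027, 0.996, -0.02], TCP at [191.319, 621.221, 231.313] pointing down, gripper open.
Joint ranges: [-3.06, 3.06], [-0.37, 2.12], [-1.25, 1.32], [0.18, 2.47], [-1.1, 4.24], [0.23, 1.98], [-2.94, 2.94]. Speed limits (rad/s): [2.57, 2.57, 3.14, 3.14, 3.14, 3.14, 3.14].

INTERFACE

Orientations are given as [roll, pitch, yaw] about the fixed x, y, z axes, in that order (R = Rz(yaw) Ry(pitch) Rx(roll)).
In Python, from cell import ctrl gives the robot as it stands.
- The arm moves only by the shell command python3 -m crank 'ROWS' [OPENING]. ROWS is JSON, a list that holds one entry, the list of rows, each a list of 4 numbers: the shift along the tool's x, y, z normalised to -1 to 1, where 1 is 2.5 cm, then the turn about the tool's z normalised to -1 to 1, where 1 is 0.08 rad. In form: [[[dx, dy, dz, turn], ...]]. A call has 1 to 12 rows; each row shifts and turns the commanded pose from where the row before left it, along the tool's axes as they then stand; what a row does not reach is not made up. A row lasts 1/12 s, in which the tool goes at most 41.7 mm and 7.16 degrees, less where a joint would pass 70% of its speed; a pose out of reach is approached as far as the arm can. A call with a number of a shift or a turn outside -1 to 1 is refused whole. A call with a gripper value outside its range is refused whole. OPENING is the closure, from -1 (fully open) to 1 (shut), set as the call begins (- or left out, the last holds). The fingers move at their own pace and stop on an object; the grip force is fixed at half the most. Time passes only in rows, so rows that do not move let the fingers close. It gives the time, the measured TCP pose, the force, the opening and the grip force at its end, in the units of the state.
- ctrl.read_state(): the state, without advancing time (a new reading comes with each control period).
- ctrl.get_image(name): name is "scene" or "top" or "wrist"; returns a dict with "img" (420x560x3 uint8, red, green, blue), "intrinsics" (3x3 intrinsics, pixels), "extrinsics" (4x4, takes a point from camera to world coordinates). Camera axes: x right, y up, looking along -z (the intrinsics and any distortion apply to the point x, -y, -z); pixel columns grow to the right and rows downward; lengths in mm; the calibration is good to about 2 mm. A picture is of the moment at which its call begins. There is no depth.
- ctrl.finish_job(): hands the job in; it is judged then, once.
Trained networks look in the newest picture that a camera, given by its name, has taken for a name from the list of things; names that differ only in an ending like _2 or _b are one class to them, and where a whole thing is asked for, a point or a joint stands for the part that bears it (a point fixed in the world has none). Each returns a list of dicts, best first, with "confidence" (0 to 1); they miss things now and then, are a little off and sometimes report something else, mostly with a low value. They report only what shows in the picture. A call takes as long as a camera call. They do not tell look-alikes from the thing itself.
- ctrl.find_in(camera, target): "position" ([row, column] in pixels, amid what is visible of it).
- ctrl.trace(camera, target): "mask" (420x560 bool, what is visible of it) and "position" ([row, column] in pixels, amid what is visible of it).
- ctrl.place_of(camera, target): "position" ([row, column] in pixels: a listed point, or the origin of a listed thing).
The state is a dict: "clock": time; "qpos": joint angles; "qd": joint speeds; "tau": joint torques, N m; "eef_pos": TCP position; "tool_rot": TCP orientation; "force": force on the tool from outside, world axes, zero at the start; "torque": the same for the moment, N m; "width": finger opening in mm; "gripper_force": force on a finger pad.
Only numpy, scipy, OpenCV 4.12 (cv2) and the standard library are available. Lean on these libraries where they do the work, as an engineer would, in place of code of your own. Each camera call takes 0.05 s, during which the arm holds its last target. There are 200 camera calls.

## Working session

There is one attempt and no reset: what is moved stays moved. The work goes in short steps, Python scripts to look and compute and a shell command to move; the robot and the scene stay as the last step left them, time stands still between calls to the robot, and variables do not carry over. Pictures are saved under pics/ and viewed, at most 10 in all, crops included, and the job is handed in when it is done.

```bash
ls; mkdir -p pics; cat > h.py <<'E'
import numpy as np, cv2
from cell import ctrl
def ray(c,px):
    K=np.array(c["intrinsics"]);E=np.array(c["extrinsics"])
    r,q=px
    d=np.array([(q-K[0,2])/K[0,0],-(r-K[1,2])/K[1,1],-1.])
    d=E[:3,:3]@d
    return E[:3,3],d
def atz(c,px,z):
    o,d=ray(c,px); return o+d*(z-o[2])/d[2]
def proj(c,P):
    K=np.array(c["intrinsics"]);E=np.array(c["extrinsics"])
    p=E[:3,:3].T@(np.array(P,float)-E[:3,3])
    return [K[1,1]*(-p[1])/(-p[2])+K[1,2], K[0,0]*p[0]/(-p[2])+K[0,2]]
def save(c,n,crop=None,s=1):
    im=c["img"][...,::-1]
    if crop: im=im[crop[0]:crop[1],crop[2]:crop[3]]
    cv2.imwrite("pics/"+n,cv2.resize(im,None,fx=s,fy=s,interpolation=cv2.INTER_CUBIC))
E
python3 - <<'E'
from h import *
np.set_printoptions(precision=1,suppress=True)
ims={}
for n in ["scene","top"]:
    c=ctrl.get_image(n); ims[n]=c["img"][...,::-1]; save(c,n+"0.png",None,1.4)
    print(n,c["extrinsics"],c["intrinsics"], [k for k in c])
    for t in ["collar","canister","stand"]:
        for f in (ctrl.find_in,ctrl.place_of):
            print(n,t,f.__name__,[(np.round(d["position"]),round(d["confidence"],2)) for d in f(n,t)])
s=ctrl.read_state(); print(s["eef_pos"],s["tool_rot"],s["force"],s["clock"])
E
```

```text
pics
scene [[  -0.1   -0.8    0.6 1355.9]
 [   1.    -0.1    0.1  179.7]
 [  -0.     0.7    0.8 1033.7]
 [   0.     0.     0.     1. ]] [[480.6   0.  270.1]
 [  0.  480.6 200.3]
 [  0.    0.    1. ]] ['img', 'intrinsics', 'extrinsics']
scene collar call [(array([270., 172.]), 0.94), (array([186., 198.]), 0.69), (array([198., 134.]), 0.62), (array([201., 392.]), 0.32)]
scene collar call [(array([272., 171.]), 0.85), (array([208., 137.]), 0.75), (array([187., 198.]), 0.66)]
scene canister call [(array([226., 260.]), 0.75)]
scene canister call [(array([182., 281.]), 0.66), (array([224., 264.]), 0.61)]
scene stand call [(array([207., 198.]), 0.69), (array([226., 395.]), 0.56), (array([193., 331.]), 0.32)]
scene stand call [(array([222., 238.]), 0.57)]
top [[   0.     1.    -0.1  466.3]
 [  -1.     0.     0.    60.3]
 [   0.     0.1    1.  1030.4]
 [   0.     0.     0.     1. ]] [[386.1   0.  279.9]
 [  0.  386.1 211.9]
 [  0.    0.    1. ]] ['img', 'intrinsics', 'extrinsics']
top collar call [(array([220., 419.]), 0.92), (array([197., 358.]), 0.82), (array([137., 364.]), 0.63)]
top collar call [(array([206., 346.]), 0.91), (array([224., 408.]), 0.9), (array([149., 357.]), 0.67)]
top canister call [(array([223., 285.]), 0.63)]
top canister call [(array([274., 260.]), 0.84), (array([211., 280.]), 0.83), (array([208., 145.]), 0.45)]
top stand call [(array([216., 345.]), 0.79)]
top stand call [(array([211., 302.]), 0.92), (array([204., 145.]), 0.6), (array([208., 151.]), 0.45)]
[191.3 621.2 231.3] [ 3.1 -0.   2.8] [-0.8  0.3 -0.4] 0.7
```

View pics/scene0.png

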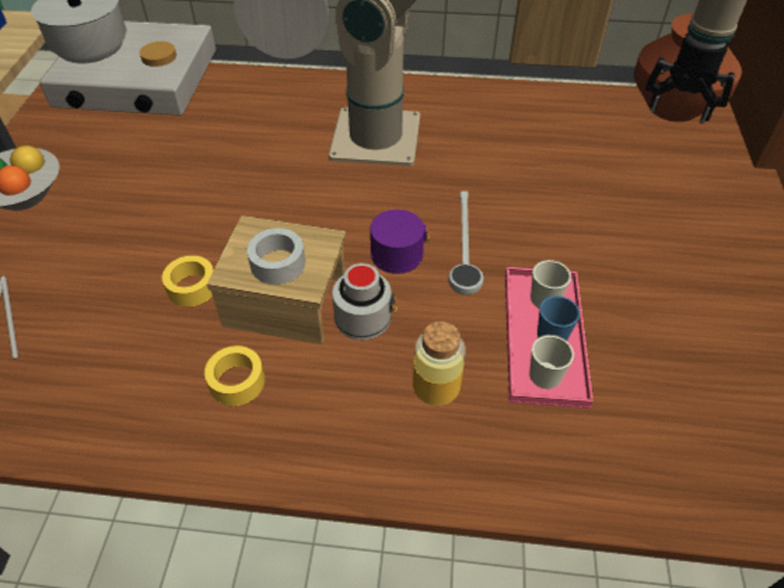

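View pics/top0.png

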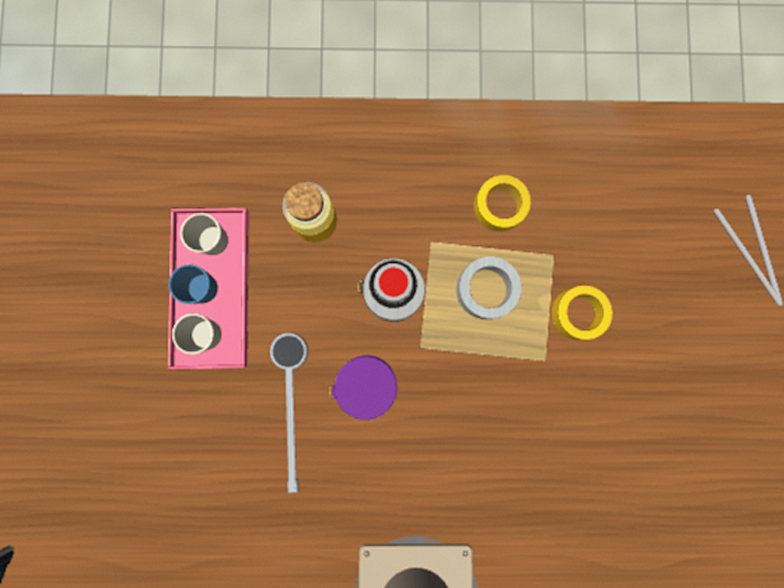

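The top view shows the grey collar on the stand at (206,350). Its look-alikes are the yellow rings at (145,359) and (222,417). The canister is grey with a red top at about (205,281), and the purple look-alike is at (276,261). I choose the grey ones. Next I'll measure them and take one close crop to check.

```bash
python3 - <<'E'
from h import *
np.set_printoptions(precision=1,suppress=True)
for n in ["top","scene"]:
    c=ctrl.get_image(n); im=c["img"]; hsv=cv2.cvtColor(im,cv2.COLOR_RGB2HSV)
    if n=="top": save(c,"crop0.png",(160,270,240,410),4.5)
    box=np.zeros(im.shape[:2],bool)
    if n=="top": box[170:250,240:410]=1
    else: box[140:250,140:290]=1
    red=box&((hsv[...,0]<6)|(hsv[...,0]>174))&(hsv[...,1]>190)&(hsv[...,2]>120)
    cn,_=cv2.findContours(red.astype(np.uint8),0,2); k=max(cn,key=cv2.contourArea)
    e=cv2.fitEllipse(k); print(n,"red",e, atz(c,(e[0][1],e[0][0]),130), red.sum())
    d=[d for d in ctrl.trace(n,"collar")]
    for q in d:
        m=q["mask"]; p=q["position"]
        sat=hsv[...,1][m].mean()
        cn,_=cv2.findContours(m.astype(np.uint8),0,2);k=max(cn,key=cv2.contourArea)
        e=cv2.fitEllipse(k); print("collar",np.round(p),round(sat),q["confidence"],e,atz(c,(e[0][1],e[0][0]),174))
    d=ctrl.trace(n,"stand")
    if d:
        m=d[0]["mask"].astype(np.uint8); cn,_=cv2.findContours(m,0,2);k=max(cn,key=cv2.contourArea)
        r=cv2.approxPolyDP(cv2.convexHull(k),4,True).reshape(-1,2)
        print("stand",d[0]["position"],[(tuple(x),atz(c,(x[1],x[0]),130)[:2]) for x in r])
print(ctrl.read_state()["clock"])
E
```

```text
top red ((280.61004638671875, 201.04234313964844), (18.71549415588379, 19.202884674072266), 157.04595947265625) [570.7  44.5 130. ] 306
collar [135. 359.] 203 0.97 ((357.71697998046875, 144.11666870117188), (38.461700439453125, 42.73414611816406), 36.36927795410156) [ 696.4 -129.4  174. ]
collar [200. 360.] 15 0.73 ((348.44232177734375, 205.03656005859375), (43.2021598815918, 46.190887451171875), 73.45247650146484) [ 557.3 -106.5  174. ]
collar [219. 424.] 212 0.66 ((414.82574462890625, 222.97845458984375), (37.96495819091797, 42.120243072509766), 88.80661010742188) [ 517.7 -254.8  174. ]
collar [209. 159.] 117 0.53 ((148.7833251953125, 216.9556884765625), (57.83294677734375, 151.5826416015625), 1.9582493305206299) [528.7 336.8 174. ]
stand [218.4, 347.7] [((np.int32(309), np.int32(173)), array([637.8, -22.5])), ((np.int32(394), np.int32(184)), array([ 612.6, -223.9])), ((np.int32(388), np.int32(256)), array([ 443.1, -206. ])), ((np.int32(300), np.int32(246)), array([465.7,  -0.9]))]
scene red ((257.6883544921875, 196.6100616455078), (12.870874404907227, 18.26708984375), 87.184265136
[... 159 characters left out ...]
52) [ 656.7 -235.5  174. ]
collar [176. 196.] 23 0.88 ((197.20553588867188, 182.58175659179688), (40.752140045166016, 41.63200378417969), 90.09539794921875) [584.3 -99.3 174. ]
collar [262. 169.] 177 0.81 ((167.779541015625, 268.0256652832031), (41.74777603149414, 42.95970916748047), 3.111252546310425) [ 832.4 -108.2  174. ]
stand [205.4, 197.1] [((np.int32(173), np.int32(155)), array([ 451.8, -200.9])), ((np.int32(247), np.int32(166)), array([471.9,   4.8])), ((np.int32(246), np.int32(196)), array([576.6,  17.9])), ((np.int32(229), np.int32(244)), array([726.4,   1. ])), ((np.int32(158), np.int32(230)), array([ 704.8, -173. ])), ((np.int32(148), np.int32(202)), array([ 622.5, -221.1]))]
1.0
```

View pics/crop0.png

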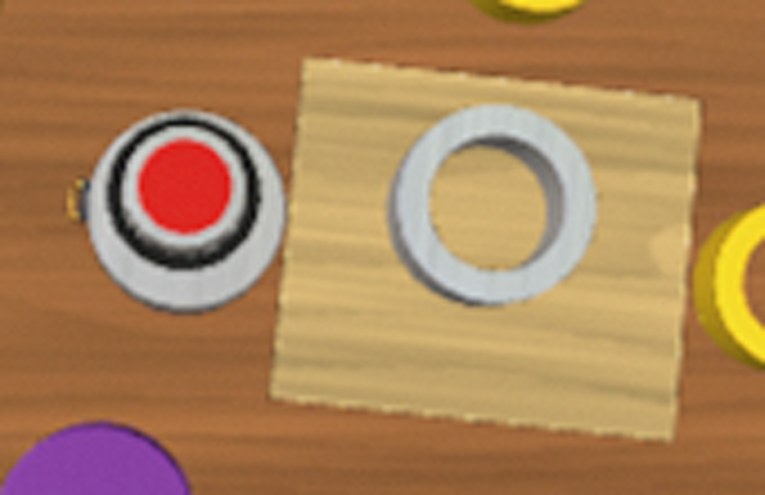

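The crop confirms the grey collar on the deck and the grey canister with the red neck top, at top pixels (205,351) and (201,281). Next I move over the area.

```bash
python3 -m crank '[[[-0.5,-0.45,-0.2,0.5],[-0.96,-0.86,-0.2,0],[-0.96,-0.86,-0.2,0],[-0.96,-0.86,-0.2,0],[-0.96,-0.86,-0.2,0],[-0.96,-0.86,-0.2,0],[-0.96,-0.86,-0.2,0],[-0.96,-0.86,-0.2,0],[-0.96,-0.86,-0.2,0],[-0.96,-0.86,-0.2,0],[-0.96,-0.86,-0.2,0],[-0.96,-0.86,-0.2,0]]]' 0.0
```

```text
clock: 2.0
eef_pos: [370.9, 294.6, 291.8]
tool_rot: [3.141, 0.0, 2.803]
force: [-0.6, 0.2, -0.3]
width: 43.1
gripper_force: 0.0
```

```bash
python3 -m crank '[[[-0.98,-0.91,-0.1,0],[-0.98,-0.91,-0.1,0],[-0.98,-0.91,-0.1,0],[-0.98,-0.91,-0.1,0],[-0.98,-0.91,-0.1,0],[-0.98,-0.91,-0.1,0],[-0.98,-0.91,-0.1,0],[-0.98,-0.91,-0.1,0],[-0.98,-0.91,-0.1,0],[-0.98,-0.91,-0.1,0],[-0.98,-0.91,-0.1,0],[-0.6,-0.5,-0.1,0.5]]]' && python3 -m crank '[[[0,0,0,1],[0,0,0,1],[0,0,0,1],[0,0,0,1],[0,0,0,1],[0,0,0,1],[0,0,0,1],[0,0,0,1],[0,0,0,1],[0,0,0,1],[0,0,0,1],[0,0,0,1]]]' && python3 -m crank '[[[0,0,0,1],[0,0,0,1],[0,0,0,1],[0,0,0,1],[0,0,0,0.5],[0,0,0,0],[0,0,0,0]]]'
python3 - <<'E'
from h import *
c=ctrl.get_image("wrist"); save(c,"w0.png",None,1.4)
np.set_printoptions(precision=3,suppress=True)
print(np.array(c["extrinsics"]),c["intrinsics"])
s=ctrl.read_state();print(s["eef_pos"],s["tool_rot"],s["qpos"],s["force"])
np.savez("w0.npz",img=c["img"],intrinsics=c["intrinsics"],extrinsics=c["extrinsics"])
E
```

```text
clock: 3.0
eef_pos: [552.4, -50.8, 321.7]
tool_rot: [-3.14, 0.002, 2.758]
force: [-0.3, -0.3, -0.2]
width: 42.8
gripper_force: 0.0
clock: 4.0
eef_pos: [551.3, -46.3, 321.4]
tool_rot: [3.141, -0.0, 1.799]
force: [-0.2, 0.0, -0.1]
width: 42.6
gripper_force: 0.0
clock: 4.58
eef_pos: [551.3, -46.2, 321.3]
tool_rot: [3.142, -0.0, 1.444]
force: [-0.4, -0.0, 1.1]
width: 42.5
gripper_force: 0.0
[[  0.992   0.123   0.032 559.491]
 [ -0.127   0.957   0.26   19.318]
 [  0.001  -0.262   0.965 463.045]
 [  0.      0.      0.      1.   ]] [[359.039   0.    280.49 ]
 [  0.    359.039 211.496]
 [  0.      0.      1.   ]]
[551.347 -46.248 321.321] [ 3.142 -0.     1.444] [-0.355  0.446  0.585  1.678 -0.271  1.1    0.182] [-0.818 -0.55   1.108]
```

View pics/w0.png

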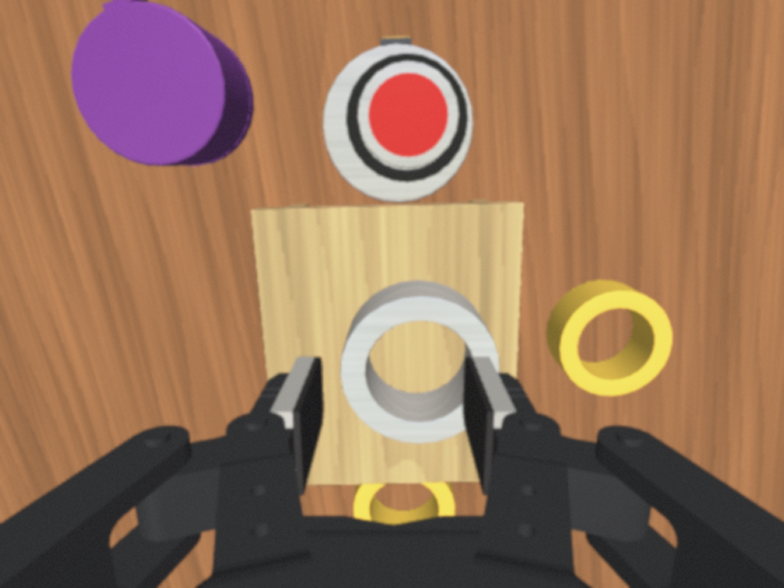

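The wrist view shows the collar top at about (258,300) px, the neck's red top at (82,291), and the deck edge near row 147, with the canister body at about (87,284). I'll fit these.

```bash
cat > meas.py <<'E'
from h import *
np.set_printoptions(precision=1,suppress=True)
def fit(m):
    cn,_=cv2.findContours(m.astype(np.uint8),0,cv2.CHAIN_APPROX_NONE); k=max(cn,key=cv2.contourArea)
    return k
def circ_at(c,k,z):
    P=np.array([atz(c,(p[1],p[0]),z)[:2] for p in k.reshape(-1,2)])
    A=np.c_[2*P,np.ones(len(P))]; b=(P**2).sum(1)
    s=np.linalg.lstsq(A,b,rcond=None)[0]; r=np.sqrt(s[2]+s[0]**2+s[1]**2)
    return s[:2],r,np.abs(np.hypot(*(P-s[:2]).T)-r).mean()
E
python3 - <<'E'
from meas import *
c=dict(np.load("w0.npz")); im=c["img"]; hsv=cv2.cvtColor(im,cv2.COLOR_RGB2HSV)
H,S,V=[hsv[...,i].astype(int) for i in range(3)]
red=((H<6)|(H>174))&(S>150); red[140:]=0
k=fit(red); print("red",circ_at(c,k,130))
red_c=circ_at(c,k,130)[0]
# radial scan from neck centre: brightness profile by world radius at z=130
pts={}
for zz,lab in ((130,"neck/seal"),(80,"body")):
  print(lab)
  for a in np.arange(0,360,30):
    prof=[]
    for r in np.arange(14,66,2):
        p=proj(c,[red_c[0]+r*np.cos(np.radians(a)),red_c[1]+r*np.sin(np.radians(a)),zz])
        i=np.round(p).astype(int)
        prof.append((V[i[0],i[1]] if 0<=i[0]<420 else -1))
    print(a,prof)
  break
# deck edge
wood=(H>15)&(H<30)&(S>60)&(S<150)&(V>150)
k=fit(wood); r=cv2.approxPolyDP(cv2.convexHull(k),4,True).reshape(-1,2)
print("deck",[(tuple(map(int,x)),atz(c,(x[1],x[0]),130)[:2]) for x in r])
# deck far edge fit per column
e=[]
for col in range(185,370,3):
    rows=np.where(wood[130:170,col])[0]
    if len(rows): e.append(atz(c,(130+rows[0]-.5,col),130)[:2])
e=np.array(e); l=cv2.fitLine(e.astype(np.float32),cv2.DIST_HUBER,0,.01,.01).ravel(); print("edge",l,e[0],e[-1])
# collar: grey low sat
g=(S<30)&(V>120); g[:190]=0; g[330:]=0; g[:,:240]=0; g[:,358:]=0
cn,h=cv2.findContours(g.astype(np.uint8),cv2.RETR_CCOMP,cv2.CHAIN_APPROX_NONE)
for q,hh in zip(cn,h[0]):
    if cv2.contourArea(q)>500: print("collar",cv2.boundingRect(q),hh[3],circ_at(c,q,174),circ_at(c,q,130))
for t in ["collar","canister"]:
    print(t,[(np.round(d["position"]),round(d["confidence"],2)) for d in ctrl.place_of("wrist",t)])
E
```

```text
red (array([572.4,  44.8]), np.float64(23.543735339865947), np.float64(0.19603285525144734))
neck/seal
0 [np.int64(226), np.int64(227), np.int64(227), np.int64(227), np.int64(227), np.int64(227), np.int64(213), np.int64(215), np.int64(212), np.int64(75), np.int64(52), np.int64(85), np.int64(194), np.int64(178), np.int64(167), np.int64(176), np.int64(182), np.int64(180), np.int64(176), np.int64(170), np.int64(181), np.int64(177), np.int64(178), np.int64(172), np.int64(172), np.int64(175)]
30 [np.int64(227), np.int64(228), np.int64(227), np.int64(228), np.int64(228), np.int64(226), np.int64(214), np.int64(215), np.int64(214), np.int64(101), np.int64(56), np.int64(180), np.int64(183), np.int64(173), np.int64(177), np.int64(174), np.int64(177), np.int64(170), np.int64(165), np.int64(180), np.int64(181), np.int64(181), np.int64(176), np.int64(168), np.int64(166), np.int64(171)]
60 [np.int64(227), np.int64(228), np.int64(228), np.int64(228), np.int64(229), np.int64(227), np.int64(218), np.int64(219), np.int64(215), np.int64(118), np.int64(67), np.int64(190), np.int64(197), np.int64(174), n
[... 3664 characters left out ...]
np.int64(173), np.int64(185), np.int64(184)]
deck [((372, 144), array([639.4, -17.6])), ((369, 269), array([ 628.9, -141.2])), ((341, 343), array([ 593.9, -223. ])), ((307, 351), array([ 556.8, -228.2])), ((253, 352), array([ 499.1, -222.1])), ((220, 346), array([ 465.2, -210.2])), ((190, 269), array([ 450.5, -118.3])), ((179, 150), array([463.3,  -0.6]))]
edge [  1.   -0.1 561.3  -8.8] [469.2   0.9] [635.8 -16.7]
collar (244, 201, 114, 115) -1 (array([ 562.2, -107.2]), np.float64(44.47803287657544), np.float64(10.136681562488207)) (array([ 562.6, -126.4]), np.float64(51.24871301548418), np.float64(11.67974055343303))
collar [(array([238., 426.]), 0.57)]
canister [(array([ 69., 138.]), 0.9)]
```

```bash
python3 - <<'E'
from meas import *
from scipy.optimize import minimize
c=dict(np.load("w0.npz")); im=c["img"]
print(atz(c,(264,299.6),174))
ed=cv2.Canny(im,60,150); dt=np.minimum(cv2.distanceTransform(255-ed,cv2.DIST_L2,5),6)
a=np.radians(np.arange(0,360,3))
def f(x):
    t=0
    for r,z in ((50,174),(34,174)):
        for q in a:
            p=proj(c,[x[0]+r*np.cos(q),x[1]+r*np.sin(q),z]); t+=dt[int(np.clip(round(p[0]),0,419)),int(np.clip(round(p[1]),0,559))]
    return t/len(a)/2
x0=atz(c,(264,299.6),174)[:2]
b=min(((f(x0+[i,j]),x0[0]+i,x0[1]+j) for i in range(-8,9) for j in range(-8,9))); print(b)
n=np.array([572.4,44.8]); 
for yaw in (1.444,):
    ux=np.array([np.cos(yaw),np.sin(yaw)]);uy=np.array([np.sin(yaw),-np.cos(yaw)])
    d=n-np.array(b[1:]); print("collar->neck in tool axes",d@ux,d@uy)
    d=np.array(b[1:])-[551.35,-46.25]; print("tcp->collar",d@ux,d@uy)
E
```

```text
[ 560.2 -107.6  174. ]
(np.float32(0.857345), np.float64(560.2319399921728), np.float64(-109.61083210749553))
collar->neck in tool axes 154.70997337766073 -7.4559301208342115
tcp->collar -61.728996228738346 16.82304752329971
```

```bash
python3 -m crank '[[[-0.8,0.2,0.6,0],[-0.8,0.2,0.6,0],[-0.8,0.27,0.6,0],[-0.07,0,0.8,0],[0,0,0.8,0],[0,0,0.6,0],[0,0,0.4,0],[0,0,0,0],[0,0,0,0]]]' 0.5
python3 - <<'E'
from h import *
c=ctrl.get_image("wrist"); save(c,"w1.png",None,1.4)
s=ctrl.read_state();print(s["eef_pos"],s["width"],s["force"])
E
```

```text
clock: 5.48
eef_pos: [560.2, -109.8, 211.3]
tool_rot: [-3.141, 0.0, 1.443]
force: [-0.1, -0.5, 1.2]
width: 21.1
gripper_force: 0.0
[ 560.62279755 -109.95569837  212.01260045] 21.28818782751812 [ 0.33625094 -0.56984457  0.1538853 ]
```

View pics/w1.png

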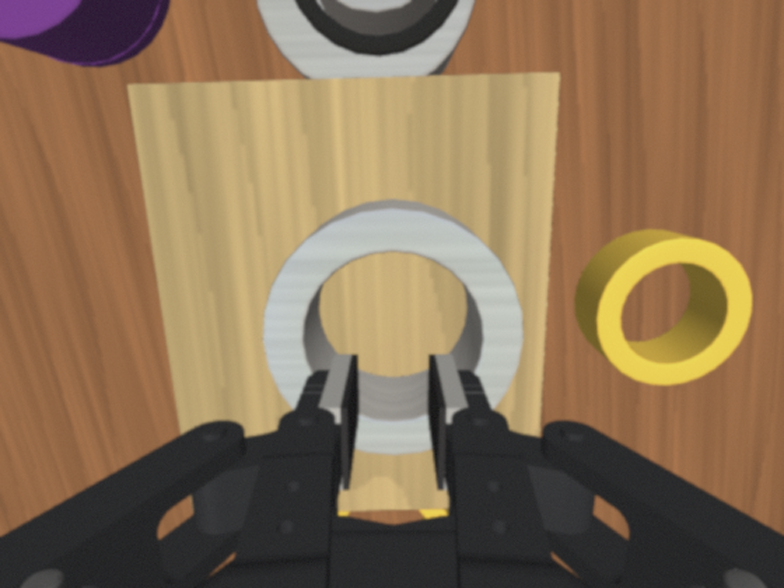

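The fingers are centred laterally over the bore (collar at about (330,393) in the enlarged picture). Next I descend into the bore and feel.

```bash
python3 -m crank '[[[0,0,0.6,0],[0,0,0.5,0],[0,0,0.4,0],[0,0,0.4,0],[0,0,0.25,0],[0,0,0,0],[0,0,0,0]]]' && python3 -m crank '[[[0,0,0,0],[0,0,0,0],[0,0,0,0],[0,0,0,0]]]' 0.1 && python3 -m crank '[[[0,0,0,0],[0,0,0,0],[0,0,0,0],[0,0,0,0]]]' -0.2
```

```text
clock: 6.12
eef_pos: [560.2, -109.9, 157.6]
tool_rot: [-3.142, 0.0, 1.443]
force: [-0.0, 0.5, -0.0]
width: 21.4
gripper_force: 0.0
clock: 6.45
eef_pos: [560.3, -109.8, 157.9]
tool_rot: [3.141, -0.0, 1.443]
force: [0.1, 1.0, -0.0]
width: 38.3
gripper_force: 0.0
clock: 6.78
eef_pos: [559.9, -109.7, 157.5]
tool_rot: [-3.141, -0.0, 1.443]
force: [-0.4, 0.8, 0.5]
width: 43.3
gripper_force: 60.1
```

The fingers stopped on the bore at 43.3 mm, with the TCP on the collar's axis, so the vision agrees. I loosen slightly to form a cage and push toward the neck.

```bash
python3 -m crank '[[[0,0,0,0],[0,0,0,0],[0.3,0,0,0],[0.5,-0.1,0,0],[0.5,-0.1,0,0],[0.5,-0.1,0,0],[0.5,0,0,0],[0.5,0,0,0],[0.5,0,0,0],[0.5,0,0,0],[0.3,0,0,0],[0,0,0,0]]]' 0.04
python3 - <<'E'
from meas import *
from scipy.optimize import minimize
c=ctrl.get_image("wrist"); save(c,"w2.png",None,1.4); np.savez("w2.npz",**c)
s=ctrl.read_state();print(s["eef_pos"],s["width"],s["force"])
im=c["img"];hsv=cv2.cvtColor(im,cv2.COLOR_RGB2HSV);H,S,V=[hsv[...,i].astype(int) for i in range(3)]
red=((H<6)|(H>174))&(S>150)
print("red",circ_at(c,fit(red),130), red.sum())
ed=cv2.Canny(im,60,150); dt=np.minimum(cv2.distanceTransform(255-ed,cv2.DIST_L2,5),6)
a=np.radians(np.arange(0,360,3))
def f(x):
    t=0
    for r,z in ((50,174),(34,174)):
        for q in a:
            p=proj(c,[x[0]+r*np.cos(q),x[1]+r*np.sin(q),z]); t+=dt[int(np.clip(round(p[0]),0,419)),int(np.clip(round(p[1]),0,559))]
    return t/len(a)/2
x0=np.array(s["eef_pos"][:2])
print(min(((f(x0+[i,j]),x0[0]+i,x0[1]+j) for i in range(-6,7) for j in range(-6,7))))
E
```

```text
clock: 7.78
eef_pos: [566.3, -3.7, 157.6]
tool_rot: [3.141, -0.002, 1.446]
force: [0.5, 1.9, 4.1]
width: 40.7
gripper_force: 5.0
[566.4  -3.7 157.6] 40.90085618131719 [0.9 3.3 4.5]
red (array([573. ,  50.9]), np.float64(19.45470208739613), np.float64(4.16906083122767)) 4812
(np.float32(3.052113), np.float64(566.3659316034959), np.float64(-3.6716839112781146))
```

View pics/w2.png

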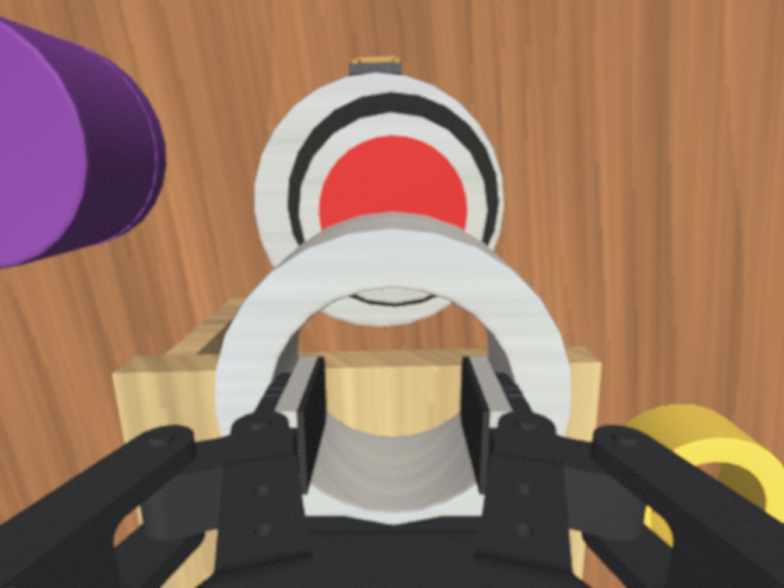

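The collar has passed the deck edge, with its front on the neck. The ring and the red top share column 393, so they are aligned laterally. Continuing.

```bash
python3 -m crank '[[[0.3,0,0,0],[0.4,0,0,0],[0.4,0,0,0],[0.3,0,0,0],[0.2,0,0,0],[0,0,0,0]]]' && python3 -m crank '[[[0.12,0,0,0],[0.12,0,0,0],[0.08,0,0,0],[0,0,0,0]]]' && python3 -m crank '[[[0.06,0,0,0],[0.06,0,0,0],[0.04,0,0,0],[0,0,0,0]]]'
```

```text
clock: 8.33
eef_pos: [571.1, 34.8, 157.5]
tool_rot: [3.142, -0.001, 1.445]
force: [0.7, -0.8, 4.5]
width: 40.9
gripper_force: 5.0
clock: 8.67
eef_pos: [571.4, 42.4, 156.8]
tool_rot: [-3.14, -0.001, 1.444]
force: [0.6, -0.5, -0.7]
width: 40.7
gripper_force: 4.9
clock: 9.0
eef_pos: [571.8, 45.3, 157.0]
tool_rot: [-3.14, -0.001, 1.444]
force: [-0.6, 0.2, -2.5]
width: 40.9
gripper_force: 4.9
```

```bash
python3 -m crank '[[[0,0,0,0],[0,0,0,0],[0,0,0,0]]]' 0.15
python3 - <<'E'
from h import *
c=ctrl.get_image("scene"); w=ctrl.get_image("wrist")
a=cv2.resize(c["img"][150:250,180:320],None,fx=2.8,fy=2.8,interpolation=2); b=cv2.resize(w["img"],(392,294))
h=min(a.shape[0],b.shape[0]); cv2.imwrite("pics/m3.png",np.hstack([a[:h],b[:h]])[...,::-1])
s=ctrl.read_state();print(s["eef_pos"],s["force"],s["torque"])
E
```

```text
clock: 9.25
eef_pos: [572.6, 44.3, 157.8]
tool_rot: [3.141, -0.0, 1.442]
force: [0.2, 0.3, 0.3]
width: 36.3
gripper_force: 0.0
[572.57769158  44.27004598 157.79461734] [-0.50810625 -0.36193722 -0.75638939] [ 0.02487006  0.01555048 -0.00180332]
```

View pics/m3.png

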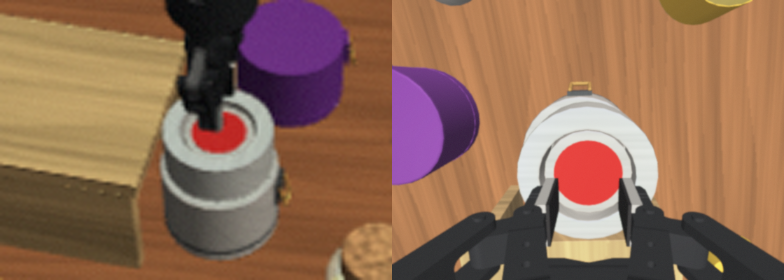

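The collar has dropped over the neck and rests on the seal. Next I rise, open to about 74 mm so the tips stand over the ring wall, and press down.

```bash
python3 -m crank '[[[0,0,-0.5,0],[0,0,-0.5,0],[0,0,-0.4,0],[0,0,0,0]]]' && python3 -m crank '[[[0,0,0,0],[0,0,0,0],[0,0,0,0],[0,0,0,0],[0,0,0,0],[0,0,0.5,0],[0,0,0.5,0],[0,0,0.4,0],[0,0,0.2,0],[0,0,0.2,0],[0,0,0,0]]]' -0.74 && python3 -m crank '[[[0,0,0.1,0],[0,0,0.1,0],[0,0,0.1,0],[0,0,0,0]]]' && python3 -m crank '[[[0,0,0.1,0],[0,0,0.1,0],[0,0,0.1,0],[0,0,0,0]]]'
```

```text
clock: 9.68
eef_pos: [573.8, 44.2, 194.6]
tool_rot: [3.138, -0.001, 1.443]
force: [0.0, -1.3, 0.0]
width: 36.1
gripper_force: 0.0
clock: 10.6
eef_pos: [571.8, 44.4, 146.6]
tool_rot: [-3.14, 0.0, 1.443]
force: [-0.7, -0.4, 1.1]
width: 74.6
gripper_force: 0.0
clock: 10.93
eef_pos: [572.2, 44.5, 139.8]
tool_rot: [-3.141, -0.0, 1.443]
force: [-0.1, 0.3, -0.6]
width: 74.4
gripper_force: 0.0
clock: 11.27
eef_pos: [572.0, 44.5, 132.0]
tool_rot: [-3.141, 0.0, 1.443]
force: [-0.2, 0.1, 0.0]
width: 74.0
gripper_force: 0.0
```

```bash
python3 -m crank '[[[0,0,0.08,0],[0,0,0.08,0],[0,0,0.04,0],[0,0,0,0]]]' && python3 -m crank '[[[0,0,0.08,0],[0,0,0.08,0],[0,0,0,0]]]'
python3 - <<'E'
from h import *
c=ctrl.get_image("scene"); w=ctrl.get_image("wrist")
a=cv2.resize(c["img"][150:250,180:320],None,fx=2.8,fy=2.8,interpolation=2); b=cv2.resize(w["img"],(392,294))
h=min(a.shape[0],b.shape[0]); cv2.imwrite("pics/m4.png",np.hstack([a[:h],b[:h]])[...,::-1])
E
```

```text
clock: 11.6
eef_pos: [572.1, 44.4, 127.2]
tool_rot: [-3.141, 0.0, 1.443]
force: [0.1, 0.3, -0.3]
width: 74.2
gripper_force: 0.0
clock: 11.85
eef_pos: [572.5, 44.4, 123.5]
tool_rot: [3.141, -0.0, 1.443]
force: [-0.5, 0.5, 0.7]
width: 74.3
gripper_force: 0.4
```

View pics/m4.png

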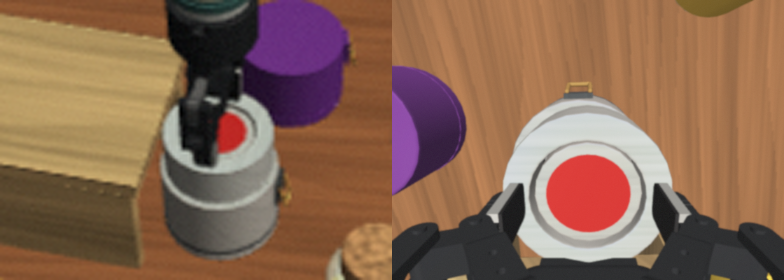

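```bash
python3 -m crank '[[[0,0,0.08,0],[0,0,0.08,0],[0,0,0,0]]]' && python3 -m crank '[[[0,0,0.08,0],[0,0,0.08,0],[0,0,0,0]]]'
```

```text
clock: 12.2
eef_pos: [572.5, 44.4, 120.9]
tool_rot: [3.141, -0.001, 1.443]
force: [-3.7, 0.2, 14.1]
width: 74.4
gripper_force: 7.1
clock: 12.45
eef_pos: [572.7, 44.4, 120.5]
tool_rot: [3.14, -0.004, 1.442]
force: [-10.7, 1.5, 43.0]
width: 74.5
gripper_force: 21.7
```

```bash
python3 -m crank '[[[0,0,-0.3,0],[0,0,-0.6,0],[0,0,-0.7,0],[0,0,-0.7,0],[0,0,-0.7,0],[0,0,-0.5,0],[0,0,0,0],[0,0,0,0]]]' -1
python3 - <<'E'
from meas import *
from scipy.optimize import differential_evolution as DE
c=ctrl.get_image("wrist"); np.savez("w5.npz",**c); t=ctrl.get_image("scene"); np.savez("s5.npz",**t)
im=c["img"]; s=ctrl.read_state(); print(s["eef_pos"],s["force"])
hsv=cv2.cvtColor(im,cv2.COLOR_RGB2HSV);H,S,V=[hsv[...,i].astype(int) for i in range(3)]
red=((H<6)|(H>174))&(S>150); R=circ_at(c,fit(red),130); print("red",R)
ed=cv2.Canny(im,40,110); dt=np.minimum(cv2.distanceTransform(255-ed,cv2.DIST_L2,5),6)
a=np.radians(np.arange(0,360,2))
def pts(x,r):
    ax,ay=x[3],x[4]
    u=np.c_[r*np.cos(a),r*np.sin(a)]
    return np.c_[x[0]+u[:,0],x[1]+u[:,1],x[2]+u[:,0]*ax+u[:,1]*ay]
def f(x):
    q=np.array([proj(c,p) for r in (49.5,34) for p in pts(x,r)])
    i=np.clip(np.round(q).astype(int),0,[419,559]); return dt[i[:,0],i[:,1]].mean()
for tilt in (0,.12):
    e=1e-6+tilt
    o=DE(f,[(566,579),(38,51),(124,158),(-e,e),(-e,e)],seed=1,maxiter=40,popsize=12); print(o.x[:3],np.round(o.x[3:],3),o.fun)
v=im.copy()
for r in (49.5,34):
    for p in pts(o.x,r):
        q=proj(c,p)
        if 0<=q[0]<420 and 0<=q[1]<560: v[int(q[0]),int(q[1])]=(0,255,0)
b=cv2.resize(t["img"][150:250,190:310],(504,420),interpolation=2)
cv2.imwrite("pics/m5.png",cv2.resize(np.hstack([b,v[:,100:460]])[...,::-1],None,fx=.9,fy=.9))
E
```

```text
clock: 13.12
eef_pos: [572.5, 44.6, 203.0]
tool_rot: [3.141, -0.0, 1.443]
force: [0.2, -0.0, -0.8]
width: 85.3
gripper_force: 0.0
[571.6  44.6 201.9] [-0.6 -0.5 -0.6]
red (array([572.3,  45.1]), np.float64(23.9172946854668), np.float64(0.14610739579272658))
[571.8  44.6 129.5] [0. 0.] 0.24444444477558136
[571.8  44.5 128.9] [ 0. -0.] 0.2299913763999939
```

View pics/m5.png

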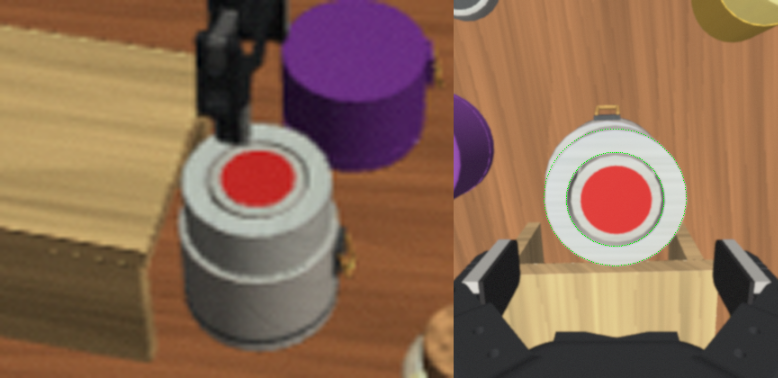

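The fit gives the collar top at z ≈ 129.5 with no measurable tilt. It is concentric with the red neck top in the wrist view and flush with it in the scene view. The press also stopped hard at 43 N, so I'm handing in.

```bash
python3 -c "
from cell import ctrl
print(ctrl.finish_job())"
```

```text
the job is handed in; nothing more can be done
None
```

The job is handed in, with no verdict shown: the collar was pushed across the deck without being raised and pressed over the neck to a hard stop at 43 N, and it measures level and flush (top about 129.5 mm) with the gripper clear above it and nothing else knowingly touched.

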